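# Refit the filter cassette of a nail-table dust collector

### The arm

A 6-joint arm with a two-finger parallel gripper is mounted at the origin on the work surface. World frame = base frame: x ahead of the robot, y to its left, z up, the work surface at z = 0. Lengths are in mm, angles in degrees, forces in N, time in s.
With the tool pointing down it reaches from about 300 to 850 mm from the base axis. Payload 4.2 kg.
Tool frame: the origin (TCP) lies midway between the tips of the shut fingers; the grasp point (between the pads) lies 19 mm behind it; z points along the fingers, y is the line along which they close (so a half turn about z gives the same grasp; the last joint's range is limited). The gripper opens to 91 mm and grips with 3 to 60 N. Pads are 32 mm wide; open, the fingers measure 118 mm over their backs; the gripper's body (76 mm by 178 mm) begins 60 mm behind the grasp point.
Start: joints at [-78.438, 18.312, 89.639, -0, 72.044, -1.146], TCP at [126.494, -560.93, 213.976] pointing down, gripper open.
Joint ranges: [-177.97, 177.97], [-48.28, 115.42], [12.27, 149.76], [-77.06, 257.06], [2.81, 150.46], [-146.56, 146.56]. Speed limits (degrees/s): [147.25, 147.25, 180, 180, 180, 180].

### API

Orientations are given as [roll, pitch, yaw] about the fixed x, y, z axes, in that order (R = Rz(yaw) Ry(pitch) Rx(roll)).
In Python, from workcell import env gives the robot as it stands.
- The arm moves only by the tool send_rows, never from a script. Its argument "steps" is a list that holds one entry, the list of rows, each a list of 5 numbers: the shift along the tool's x, y, z scaled (see below), then the turn about the tool's z scaled (see below), then the opening, from 0 (shut) to 1 (fully open). In form: [[[dx, dy, dz, yaw, fingers], ...]]. A call has 1 to 5 rows; each row shifts and turns the commanded pose from where the row before left it, along the tool's axes as they then stand; what a row does not reach is not made up. The controller multiplies each number of a shift by 0.04 m and each number of a turn by 0.12 rad. A row lasts 1/12 s, in which the tool goes at most 41.7 mm and 7.16 degrees, less where a joint would pass 70% of its speed; a pose out of reach is approached as far as the arm can. A call with a number of a shift or a turn outside -1 to 1 is refused whole. A call with a gripper value outside its range is refused whole. The fingers move at their own pace and stop on an object; "squeeze" is the grip in N (left out, the last holds). Time passes only in rows, so rows that do not move let the fingers close. It gives the time, the measured TCP pose, the force, the opening and the grip force at its end, in the units of the state.
- env.state(): the state, without advancing time (a new reading comes with each control period).
- env.grab_frame(name): name is "side" or "top" or "wrist"; returns a dict with "pixels" (400x640x3 uint8, red, green, blue), "depth" (400x640 float32, mm along the optical axis (not along the pixel's ray), 0 where there is no reading), "intrinsics" (3x3 intrinsics, pixels), "cam_to_world" (4x4, takes a point from camera to world coordinates). Camera axes: x right, y down, z forward; pixel columns grow to the right and rows downward; lengths in mm; the calibration is good to about 2 mm. A picture is of the moment at which its call begins.
- env.job_done(): hands the job in; it is judged then, once.
The state is a dict: "time_s": time; "qpos": joint angles; "qvel": joint speeds; "effort": joint torques, N m; "ee_pos": TCP position; "ee_rot": TCP orientation; "force": force on the tool from outside, world axes, zero at the start; "torque": the same for the moment, N m; "gripper_width": finger opening in mm; "gripper_force": force on a finger pad.
Only numpy, scipy, OpenCV 4.12 (cv2) and the standard library are available. Lean on these libraries where they do the work, as an engineer would, in place of code of your own. Each camera call takes 0.05 s, during which the arm holds its last target. There are 200 camera calls.

### The job

Put the black filter cassette back into the pocket of the white dust collector: hook its tongue under the lip at the slotted end, then lower the other end until the cassette lies flat and fully home. Then swing the steel latch bar over the cassette until it rests in its catch, and leave the jars, bottle, dish and tools on the table where they are.

Things in the scene. Friction and masses are not known exactly. Their poses are not given: they have to be found in the camera images.
- collector: white box 230 (x) x 170 (y) x 60 mm (z), fixed to the table, with an open pocket in its top; origin at the centre of its underside, z up. The latch's catch is a small steel keeper on the top, at x = 38 to 66, y = -48 to -62 mm, 16.5 mm high, open towards +x
- pocket (a point): centre of the pocket's floor, 42 mm above the table; axes as the collector's. Pocket 123 (x) x 83.5 (y) mm, 18 mm deep. Its -x end wall has a slot for the tongue: 46 mm wide (y), 10 mm high from the floor, 15.5 mm deep, under an 8 mm thick lip flush with the box's top. The seated cassette's origin and axes coincide with these
- cassette: loose black filter cassette, about 0.22 kg; origin at the centre of the underside of its 120 (x) x 80 (y) x 18 mm (z) body, z up. At its -x end a tongue 40 mm wide and 5 mm thick sticks out 12 mm, level with the underside. On top, over the origin, stands a grip rib 16 (x) x 52 (y) mm, from z = 18 to 48 mm
- tongue_tip (a point): end of the cassette's tongue, at its underside: 72 mm from the cassette's origin towards its -x
- latch (a joint): angle of the steel latch bar about its vertical hinge (rad): 0 = closed, along the collector's y over the cassette's +x end, tip in the keeper; grows counter-clockwise from above as it opens (1.57 = along +x, at most 2.2). Stays where left. Bar 18 mm wide, 6 thick, 112 long, underside 2.5 mm above the box's top, so it passes only over a cassette fully down
- latch_hinge (a point): the latch's hinge axis at the height of the collector's top, at x = 55, y = 55 mm of the collector (hub of 22 mm diameter, 12 mm high)
- latch_knob (a point): centre of the top of the upright knob on the latch bar, 65 mm from the hinge: 14 mm in diameter, its top 38.5 mm above the collector's top, standing 30 mm above the bar
- gel_jar: bystander: small glass jar, diameter 42, height 34 mm, loose; origin at the centre of its underside
- powder_jar: bystander: small clear jar, diameter 46, height 30 mm, loose; origin at the centre of its underside
- remover: bystander: black bottle, diameter 52, height 150 mm, loose; origin at the centre of its underside
- dish: bystander: white ceramic dish, diameter 72, height 34 mm, loose; origin at the centre of its underside
- buffer: bystander: grey buffing block 95 x 30 x 28 mm, loose; origin at the centre of its underside
- nail_file: bystander: wooden nail file 22 x 178 x 6 mm, loose; origin at the centre of its underside
Not all that is in view belongs to the job. What is shaped like the cassette but pink or yellow is not meant.

How it is judged:
By the outcome, as a careful person would: the job done as asked, in the order asked, and still so for the second after the job is handed in, with the robot touching nothing.
It also fails if it takes over 59 s, if anything falls off the work surface, if the arm or the gripper's body presses on something with over 40 N, if the wrist force passes 120 N, or if a joint passes its speed limit or range.

## Working session

There is one attempt and no reset: what is moved stays moved. The work goes in short steps, Python scripts to look and compute and a tool call to move; the robot and the scene stay as the last step left them, time stands still between calls to the robot, and variables do not carry over. Pictures are saved under pics/ and viewed, at most 10 in all, crops included, and the job is handed in when it is done.

Besides the shell and the picture viewer there is one more tool, called after ">>>" as name(argument=value, ...), one argument or row to a line, values as JSON. send_rows: Moves the arm, as the interface text tells. Shifts and turns lie within -1 to 1; 1 stands for 0.04 m of shift or 0.12 rad of turn. Its arguments: {"type":"object","properties":{"steps":{"type":"array"},"squeeze":{"type":"number"}},"required":["steps"]}

```bash
mkdir -p pics; ls
cat > h.py <<'E'
import numpy as np, cv2
from workcell import env
def grab(n):
    f=env.grab_frame(n); np.savez('last_%s.npz'%n,**{k:np.asarray(v) for k,v in f.items()}); return f
def world(f):
    d=f['depth'].astype(float);K=np.asarray(f['intrinsics']);T=np.asarray(f['cam_to_world'])
    v,u=np.indices(d.shape)
    P=np.stack([(u-K[0,2])/K[0,0]*d,(v-K[1,2])/K[1,1]*d,d,np.ones_like(d)],-1)
    W=(P@T.T)[...,:3]; W[d==0]=np.nan; return W
def save(f,name): cv2.imwrite('pics/'+name,cv2.cvtColor(f['pixels'],cv2.COLOR_RGB2BGR))
E
python3 - <<'E'
from h import *
for n in ('top','side'):
    f=grab(n); save(f,n+'1.png'); print(n,np.asarray(f['cam_to_world']).round(2).tolist(),np.asarray(f['intrinsics']).tolist())
print(env.state())
E
```

```text
pics
top [[0.01, -0.99, 0.15, 361.13], [-1.0, -0.01, -0.0, 55.74], [0.0, -0.15, -0.99, 1009.04], [0.0, 0.0, 0.0, 1.0]] [[372.050577700411, 0.0, 317.87925654956837], [0.0, 372.050577700411, 201.62672757021997], [0.0, 0.0, 1.0]]
side [[-0.8, -0.44, 0.4, 162.41], [-0.6, 0.6, -0.54, 539.06], [0.0, -0.67, -0.74, 730.98], [0.0, 0.0, 0.0, 1.0]] [[366.6017067929967, 0.0, 317.47414174014983], [0.0, 366.6017067929967, 198.62722171956244], [0.0, 0.0, 1.0]]
{'time_s': 0.1, 'qpos': array([-7.84392584e+01,  1.83448410e+01,  8.96997936e+01,  8.47986577e-05,
        7.20444785e+01, -1.14660806e+00]), 'qvel': array([ 0.03038436, -0.05553577, -0.1995294 ,  0.0583533 , -0.08059991,
       -0.05820509]), 'effort': array([-1.29004843e-04, -4.13333166e+01, -2.32510847e+01,  7.28520867e-02,
        4.22398467e-02, -6.35377592e-05]), 'ee_pos': array([ 126.38527009, -560.46431795,  213.23325359]), 'ee_rot': array([-1.79910906e+02, -1.86383110e-03,  1.27073220e+01]), 'force': array([-0.25914822,  0.18050787,  0.09921321]), 'torque': array([ 0.00862651, -0.05173448, -0.019419  ]), 'gripper_force': 0.0, 'gripper_width': 90.85643733736454}
```

View pics/top1.png

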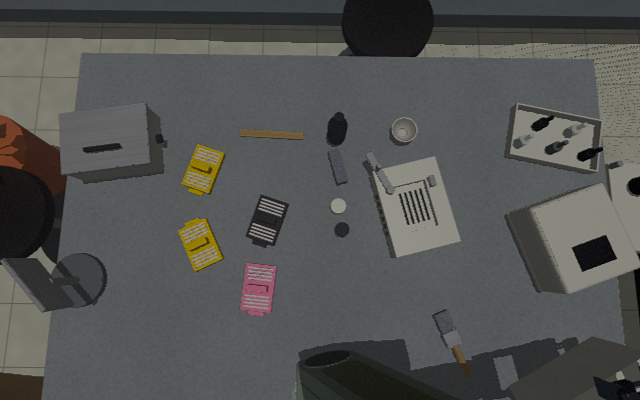

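View pics/side1.png

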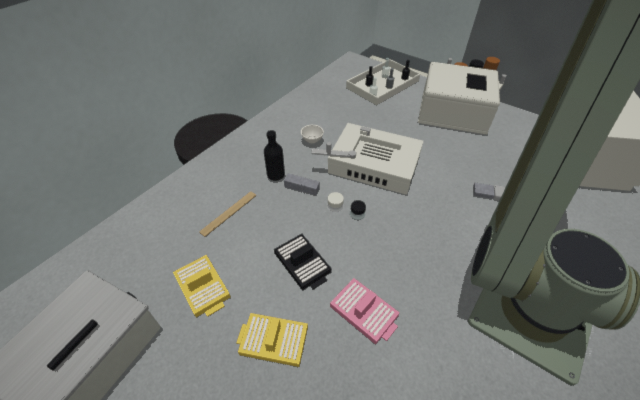

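Cassette-like items in the top view are black at (267,220), yellow at (204,169) and (200,244), and pink at (259,288). I choose the black one, whose tongue points down to (263,243). The collector is at (415,205), with its latch open toward (370,155) and the keeper at (433,181). The white box at (570,240) is a different object.

```bash
cat >> h.py <<'E'
def rect(P):
    (c,s,a)=cv2.minAreaRect(P[:,:2].astype(np.float32)); return np.round(c,1),np.round(s,1),round(a,2)
def comp(mask,seed):
    n,l=cv2.connectedComponents(mask.astype(np.uint8)); return l==l[seed[1],seed[0]]
E
python3 - <<'E'
from h import *
f=dict(np.load('last_top.npz')); W=world(f); Z=W[...,2]
print('table z',np.nanmedian(Z[300:340,150:230]))
for nm,(u,v) in dict(cass=(275,205),coll=(440,230),jar1=(338,206),jar2=(342,229),dish=(404,130),bottle=(337,130)).items():
    m=comp(Z>6,(u,v)); P=W[m]; print(nm,m.sum(),rect(P),np.nanpercentile(P[:,2],[5,50,95]).round(1))
m=comp(Z>6,(440,230)); P=W[m]
t=m&(abs(Z-60)<3); print('coll top',rect(W[t]))
h=m&(Z>63); n,l,s,c=cv2.connectedComponentsWithStats(h.astype(np.uint8))
for i in range(1,n):
    Q=W[l==i]; print(len(Q),rect(Q),Q[:,2].max().round(1),c[i].round(0))
m=comp(Z>6,(275,205)); print('rib',rect(W[m&(Z>35)]),'body',rect(W[m&(Z<25)]))
im=cv2.cvtColor(f['pixels'],cv2.COLOR_RGB2BGR)
a=cv2.resize(im[180:260,220:300],(400,400),interpolation=cv2.INTER_CUBIC)
b=cv2.resize(im[145:265,350:470],(400,400),interpolation=cv2.INTER_CUBIC)
cv2.imwrite('pics/crop1.png',np.hstack([a,b]))
E
```

```text
table z 0.29713816738188825
cass 1372 (array([459., 193.]), array([ 81.3, 131.3]), 71.88) [15.  18.6 48.4]
coll 6292 (array([ 524. , -189.2]), array([279.3, 177.1]), 14.99) [39.7 59.2 68. ]
jar1 198 (array([502.2,   1.3]), array([40. , 39.6]), 26.84) [25.9 30.  33.1]
jar2 177 (array([439.1,  -8.5]), array([38.1, 35.8]), 0.6) [ 9.5 34.  37.1]
dish 459 (array([ 715.4, -179.1]), array([69.6, 70.2]), 55.43) [ 7.5 20.7 35.3]
bottle 515 (array([700.5,   6.9]), array([50.7, 46.9]), 79.42) [ 18.2  99.3 150.6]
coll top (array([ 508.2, -196. ]), array([245.1, 171.4]), 14.68)
351 (array([ 584.6, -105.7]), array([121.9,  21. ]), 29.3) 103.8 [380. 173.]
1 (array([ 631.6, -247.3]), array([0., 0.]), 0.0) 63.1 [433. 156.]
2 (array([ 626. , -237.8]), array([2.8, 0. ]), 93.8) 63.7 [430. 158.]
1 (array([ 617.3, -199.4]), array([0., 0.]), 0.0) 63.9 [415. 161.]
1 (array([ 611.6, -170.5]), array([0., 0.]), 0.0) 63.6 [404. 163.]
1 (array([ 614.7, -215. ]), array([0., 0.]), 0.0) 64.1 [421. 162.]
1 (array([ 612.6, -236.2]), array([0., 0.]), 0.0) 63.0 [429. 163.]
3 (array([ 603.2, -160.6]), array([6.1, 1. ]),
[... 7958 characters left out ...]
, array([0., 0.]), 0.0) 64.1 [407. 245.]
1 (array([ 399.1, -231.1]), array([0., 0.]), 0.0) 63.6 [430. 245.]
1 (array([ 396.1, -183.1]), array([0., 0.]), 0.0) 63.0 [411. 246.]
2 (array([ 395. , -195.6]), array([2.5, 0. ]), 176.39) 63.6 [416. 246.]
1 (array([ 396.5, -220.7]), array([0., 0.]), 0.0) 64.2 [426. 246.]
1 (array([ 396.6, -235.3]), array([0., 0.]), 0.0) 66.1 [432. 246.]
1 (array([ 390.7, -150. ]), array([0., 0.]), 0.0) 63.1 [398. 248.]
2 (array([ 384.6, -162.4]), array([2.5, 0. ]), -174.41) 64.3 [403. 250.]
1 (array([ 381.1, -184.9]), array([0., 0.]), 0.0) 64.1 [412. 252.]
rib (array([464.4, 190.7]), array([51.8, 16. ]), 72.09) body (array([459., 193.]), array([ 81.3, 131.3]), 71.88)
```

View pics/crop1.png

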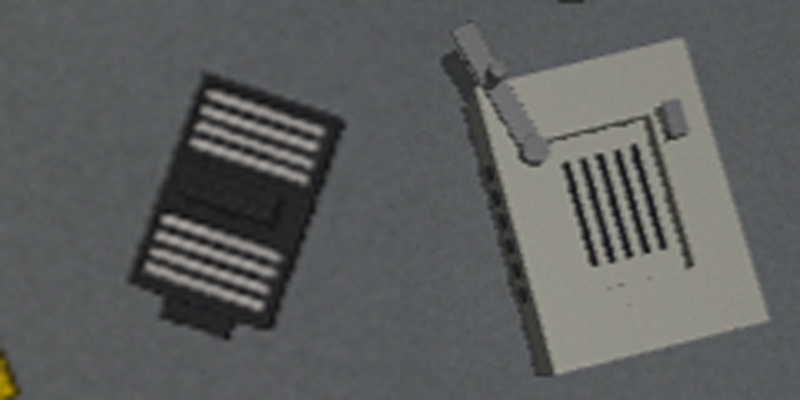

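The crop confirms the black cassette (centre about (240,205) in the crop, tongue at (195,315) pointing toward world -x). The collector shows its pocket, the keeper at (672,118) and the open latch from (535,150) to (470,40). Next I move over the collector for a closer wrist view.

>>> send_rows(
  steps=[
    [[0, 0, -1, 0, 1], [0, 0, -1, 0, 1], [0.7, -0.45, 0, 0, 1], [0.75, -0.45, 0, 0, 1], [0.75, -0.45, 0, 0, 1]],
  ],
)

```text
time_s: 0.52
ee_pos: [200.9, -488.3, 294.2]
ee_rot: [180.0, -0.0, 12.6]
force: [-0.6, -0.3, -0.7]
gripper_width: 91.4
gripper_force: 0.0
```

>>> send_rows(
  steps=[
    [[0.75, -0.45, 0, 0, 1], [0.75, -0.45, 0, 0, 1], [0.75, -0.45, 0, 0, 1], [0.75, -0.45, 0, 0, 1], [0.75, -0.45, 0, 0, 1]],
  ],
)

```text
time_s: 0.93
ee_pos: [327.7, -366.5, 293.7]
ee_rot: [-180.0, 0.0, 12.7]
force: [-0.3, 0.1, 0.0]
gripper_width: 91.1
gripper_force: 0.0
```

>>> send_rows(
  steps=[
    [[0.75, -0.45, 0, 0, 1], [0.75, -0.45, 0, 0, 1], [0.75, -0.45, 0, 0, 1], [0.7, -0.45, 0, 0, 1], [0, 0, 0, 0, 1]],
  ],
)

```text
time_s: 1.35
ee_pos: [429.5, -268.0, 293.4]
ee_rot: [-179.9, -0.1, 13.0]
force: [-0.0, -0.1, -0.6]
gripper_width: 91.1
gripper_force: 0.0
```

Run:
```python
from h import *
f=grab('wrist'); save(f,'w1.png'); print(np.asarray(f['cam_to_world']).round(3).tolist(),f['intrinsics'][0][0])
s=env.state(); print(s['time_s'],s['ee_pos'],s['ee_rot'])
```

```text
[[0.225, -0.944, -0.24, 497.311], [-0.974, -0.219, -0.053, -252.634], [-0.003, 0.246, -0.969, 463.254], [0.0, 0.0, 0.0, 1.0]] 349.0477882124193
1.4 [ 427.63110064 -269.91530958  293.39699848] [-1.79947522e+02  2.92261756e-02  1.29770594e+01]
```

View pics/w1.png

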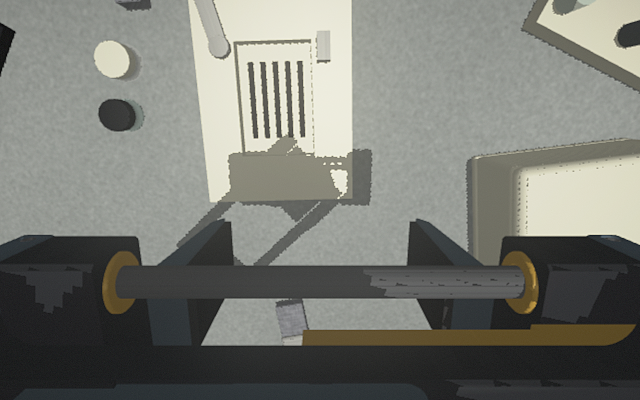

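The wrist view shows the pocket rim at pixels (235..313, 40..155), the keeper at (323,45), the latch hub at (220,48) and the jars at (115,60) and (118,115). I'll fit the pocket by projecting its rim onto the top plane.

```bash
cat >> h.py <<'E'
def onplane(f,uv,z):
    K=np.asarray(f['intrinsics']);T=np.asarray(f['cam_to_world']);uv=np.asarray(uv,float).reshape(-1,2)
    r=np.c_[(uv-K[:2,2])/[K[0,0],K[1,1]],np.ones(len(uv))]@T[:3,:3].T
    return T[:3,3]+r*((z-T[2,3])/r[:,2])[:,None]
E
python3 - <<'E'
from h import *
f=dict(np.load('last_wrist.npz')); W=world(f); Z=W[...,2]; Zm=cv2.medianBlur(np.nan_to_num(Z).astype(np.float32),5)
print('table',np.median(Z[100:200,400:450]),'top',np.nanmedian(Z[160:195,240:320]), np.nanmedian(Z[60:150,325:345]),'floor',np.nanmedian(Z[70:130,243:247]))
top=np.nanmedian(Z[60:150,325:345])
hole=comp(Zm<top-8,(246,100)); print('hole px',hole.sum())
c,_=cv2.findContours(hole.astype(np.uint8),cv2.RETR_EXTERNAL,cv2.CHAIN_APPROX_NONE)
c=max(c,key=len)[:,0]; P=onplane(f,c,top); print('pocket rim',rect(P))
b=c.reshape(-1,2); print(b.min(0),b.max(0))
k=comp(Zm>top+8,(323,45)); P=W[k]; print('keeper',k.sum(),rect(P))
l=comp(Zm>top+4,(205,20)); P=W[l]; print('latch',l.sum(),rect(P),np.nanmax(P[:,2]))
t=(abs(Zm-top)<4); t=comp(t,(335,100)); c,_=cv2.findContours(t.astype(np.uint8),cv2.RETR_EXTERNAL,cv2.CHAIN_APPROX_NONE)
P=onplane(f,max(c,key=len)[:,0],top); print('top',rect(P))
E
```

```text
table nan top 59.01476645219506 59.07842213023821 floor 41.09963247598165
hole px 8306
pocket rim (array([ 500. , -199.8]), array([120.7,  81.9]), 14.57)
[235  41] [313 155]
keeper 395 (array([ 563.8, -238.9]), array([28.2, 12.7]), 19.78)
latch 1102 (array([ 556.1, -123.2]), array([58.9, 18.6]), 32.07) 73.32938493186367
top (array([ 494. , -200.5]), array([217.4, 170. ]), 14.62)
```

>>> send_rows(
  steps=[
    [[0, 0, 0, 0.9, 1], [0, 0, 0, 0.9, 1], [0, 0, 0, 0.9, 1], [0, 0, 0, 0.9, 1], [0, 0, 0, 0.9, 1]],
  ],
)

```text
time_s: 1.82
ee_pos: [425.2, -272.7, 293.7]
ee_rot: [180.0, 0.1, -18.6]
force: [0.4, 0.4, -0.2]
gripper_width: 91.2
gripper_force: 0.0
```

>>> send_rows(
  steps=[
    [[-0.3, -0.8, 0, 0, 1], [-0.3, -0.8, 0, 0, 1], [-0.3, -0.8, 0, 0, 1], [-0.3, -0.8, 0, 0, 1], [-0.3, -0.8, 0, 0, 1]],
  ],
)

```text
time_s: 2.23
ee_pos: [418.2, -100.8, 293.7]
ee_rot: [180.0, 0.0, -18.4]
force: [0.7, 0.5, -0.0]
gripper_width: 91.4
gripper_force: 0.0
```

>>> send_rows(
  steps=[
    [[-0.3, -0.8, 0, 0, 1], [-0.3, -0.8, 0, 0, 1], [-0.3, -0.8, 0.1, 0, 1], [-0.3, -0.8, 0.1, 0, 1], [-0.3, -0.8, 0.2, 0, 1]],
  ],
)

```text
time_s: 2.65
ee_pos: [412.2, 70.0, 278.3]
ee_rot: [-180.0, -0.1, -18.3]
force: [0.7, -0.7, -0.2]
gripper_width: 91.4
gripper_force: 0.0
```

>>> send_rows(
  steps=[
    [[-0.3, -0.8, 0.2, 0, 1], [-0.3, -0.8, 0.2, 0, 1], [-0.3, -0.8, 0.2, 0, 1], [-0.3, -0.8, 0.2, 0, 1], [0, 0, 0, 0, 1]],
  ],
)

```text
time_s: 3.07
ee_pos: [406.0, 209.5, 244.1]
ee_rot: [180.0, 0.2, -18.0]
force: [-0.2, -0.2, -0.4]
gripper_width: 91.0
gripper_force: 0.0
```

Run:
```python
from h import *
f=grab('wrist'); save(f,'w2.png')
s=env.state(); print(s['time_s'],s['ee_pos'],s['ee_rot'],s['qpos'].round(1))
W=world(f); Z=W[...,2]; Zm=cv2.medianBlur(np.nan_to_num(Z).astype(np.float32),5)
v,u=np.indices(Z.shape); C=np.hypot(W[...,0]-464,W[...,1]-191)<85
r=C&(Zm>38)&(Zm<60)&(np.arange(400)[:,None]<225); 
n,l,st,c=cv2.connectedComponentsWithStats(r.astype(np.uint8)); i=1+st[1:,4].argmax(); print('rib',st[i],c[i],rect(W[l==i]),np.nanmedian(W[l==i][:,2]))
b=C&(Zm>10)&(Zm<24)&(np.arange(400)[:,None]<225); n,l,st,c=cv2.connectedComponentsWithStats(b.astype(np.uint8)); 
for i in range(1,n):
  if st[i,4]>300: print('body',st[i],rect(W[l==i]),np.nanmedian(W[l==i][:,2]))
```

```text
3.1167 [406.25371691 207.10552151 244.69107572] [ 1.79878744e+02  1.01012686e-01 -1.80360803e+01] [ 25.6   6.4 100.9  -0.   72.9 133.6]
rib [296 114  51  16 801] [320.97003745 121.50436954] (array([463.3, 190.1]), array([51.5, 15.1]), 71.97) 47.02293080782937
body [ 284   63   75  111 7174] (array([464. , 190.1]), array([ 80.1, 119.1]), 71.78) 17.228578312531965
```

View pics/w2.png

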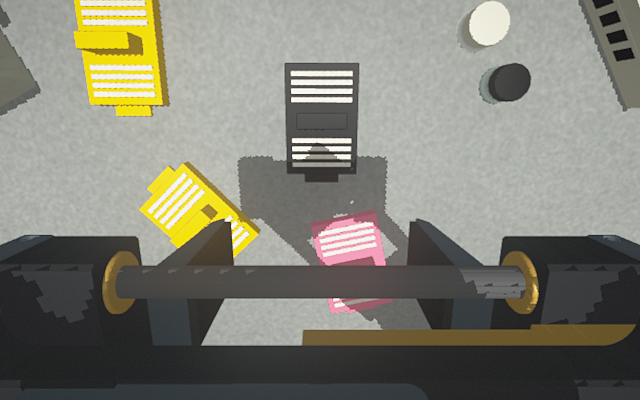

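The black cassette is straight ahead: rib at (321,121), tongue at (321,178). It is at about (463.6,190.1) with yaw -18°. Next I descend and grip the rib ends with a light squeeze so the cassette can pivot about y.

>>> send_rows(
  steps=[
    [[0.3, 0, 0.5, 0, 1], [0.4, 0, 0.7, 0, 1], [0.4, -0.04, 0.8, 0, 1], [0.4, 0, 0.8, 0, 1], [0, 0, 0.8, 0, 1]],
  ],
)

```text
time_s: 3.53
ee_pos: [467.7, 186.4, 101.2]
ee_rot: [-179.9, -0.2, -18.4]
force: [0.4, -0.1, 0.6]
gripper_width: 91.4
gripper_force: 0.0
```

>>> send_rows(
  steps=[
    [[0, 0, 0.8, 0, 1], [0, 0, 0.7, 0, 1], [0, 0, 0.3, 0, 1], [0, 0, 0, 0, 1], [0, 0, 0, 0, 1]],
  ],
)

```text
time_s: 3.95
ee_pos: [464.6, 187.3, 29.9]
ee_rot: [179.9, 0.0, -18.3]
force: [0.0, -0.1, -0.4]
gripper_width: 90.7
gripper_force: 0.0
```

```bash
python3 -c "
from h import *
s=env.state(); print(s['time_s'],s['ee_pos'],s['ee_rot'],s['force'])"
```

```text
3.95 [464.6305398  187.29848957  29.92647342] [ 1.79940180e+02  2.76003510e-02 -1.83291695e+01] [ 0.02976559 -0.14256262 -0.44615095]
```

>>> send_rows(
  steps=[
    [[-0.04, -0.06, 0.15, 0, 1], [0, 0, 0, 0, 1], [0, 0, 0, 0, 0.4], [0, 0, 0, 0, 0.4], [0, 0, 0, 0, 0.4]],
  ],
  squeeze=10,
)

```text
time_s: 4.37
ee_pos: [463.9, 191.9, 24.6]
ee_rot: [-180.0, -0.1, -18.2]
force: [0.1, -0.6, 0.5]
gripper_width: 73.9
gripper_force: 0.0
```

>>> send_rows(
  steps=[
    [[0, 0, 0, 0, 0.4], [0, 0, 0, 0, 0.4], [0, 0, 0, 0, 0.4], [0, 0, -0.1, 0, 0.4], [0, 0, 0, 0, 0.4]],
  ],
)

```text
time_s: 4.78
ee_pos: [463.7, 191.8, 28.2]
ee_rot: [-180.0, -0.0, -18.2]
force: [0.7, -0.1, -2.2]
gripper_width: 51.6
gripper_force: 10.0
```

>>> send_rows(
  steps=[
    [[0, 0, -0.5, 0, 0.4], [0, 0, -0.75, -0.8, 0.4], [0, 0, -0.75, -0.8, 0.4], [0, 0, -0.75, -0.8, 0.4], [0, 0, -0.75, -0.8, 0.4]],
  ],
  squeeze=20,
)

```text
time_s: 5.2
ee_pos: [463.1, 191.6, 169.1]
ee_rot: [180.0, 0.0, 4.0]
force: [0.7, 1.1, -1.8]
gripper_width: 51.7
gripper_force: 20.0
```

>>> send_rows(
  steps=[
    [[0, 0.3, -0.75, -0.8, 0.4], [0, 0.6, 0, -0.77, 0.4], [-0.1, 0.8, 0, 0, 0.4], [-0.1, 0.8, 0, 0, 0.4], [-0.1, 0.8, 0, 0, 0.4]],
  ],
)

```text
time_s: 5.62
ee_pos: [480.4, 59.0, 198.0]
ee_rot: [180.0, -0.0, 14.6]
force: [0.7, -0.3, -2.3]
gripper_width: 51.4
gripper_force: 20.0
```

>>> send_rows(
  steps=[
    [[-0.1, 0.8, 0, 0, 0.4], [-0.1, 0.8, 0, 0, 0.4], [-0.1, 0.8, 0, 0, 0.4], [-0.1, 0.8, 0, 0, 0.4], [-0.1, 0.8, 0, 0, 0.4]],
  ],
)

```text
time_s: 6.03
ee_pos: [501.3, -101.2, 197.7]
ee_rot: [-180.0, 0.0, 14.6]
force: [-0.1, 0.3, -1.9]
gripper_width: 51.9
gripper_force: 20.0
```

>>> send_rows(
  steps=[
    [[-0.1, 0.8, 0, 0, 0.4], [-0.1, 0.6, 0, 0, 0.4], [0, 0.2, 0, 0, 0.4], [0, 0, 0, 0, 0.4], [0, 0, 0, 0, 0.4]],
  ],
)

```text
time_s: 6.45
ee_pos: [509.6, -163.1, 197.5]
ee_rot: [-179.9, 0.0, 14.5]
force: [0.1, -0.1, -2.0]
gripper_width: 51.8
gripper_force: 20.0
```

```bash
cat >> h.py <<'E'
PK=np.array([500.,-199.8]); YW=np.deg2rad(14.6); RP=np.array([[np.cos(YW),-np.sin(YW)],[np.sin(YW),np.cos(YW)]])
def st():
    s=env.state(); p=s['ee_pos']; print('t',round(s['time_s'],2),'tcp',p.round(1),'rot',s['ee_rot'].round(2),'F',s['force'].round(1),'w',round(s['gripper_width'],1),'pocket-frame',((p[:2]-PK)@RP).round(1)); return s
E
python3 - <<'E'
from h import *
s=st()
for n in ('wrist','side','top'):
    f=grab(n); W=world(f); Z=W[...,2]; L=np.stack([(W[...,0]-PK[0]),(W[...,1]-PK[1])],-1)@RP
    a=cv2.cvtColor(f['pixels'],cv2.COLOR_RGB2BGR)
    if n=='wrist': A=a[:240]
    if n=='side': B=a[80:260,230:470]
    if n=='top': C=a[130:270,330:480]
h=lambda x:cv2.resize(x,(400,300))
cv2.imwrite('pics/p1.png',np.vstack([cv2.resize(A,(800,300)),np.hstack([h(B),h(C)])]))
E
```

```text
t 6.45 tcp [ 509.6 -163.1  197.5] rot [-1.7991e+02  4.0000e-02  1.4520e+01] F [ 0.1 -0.1 -2. ] w 51.8 pocket-frame [18.6 33. ]
```

View pics/p1.png

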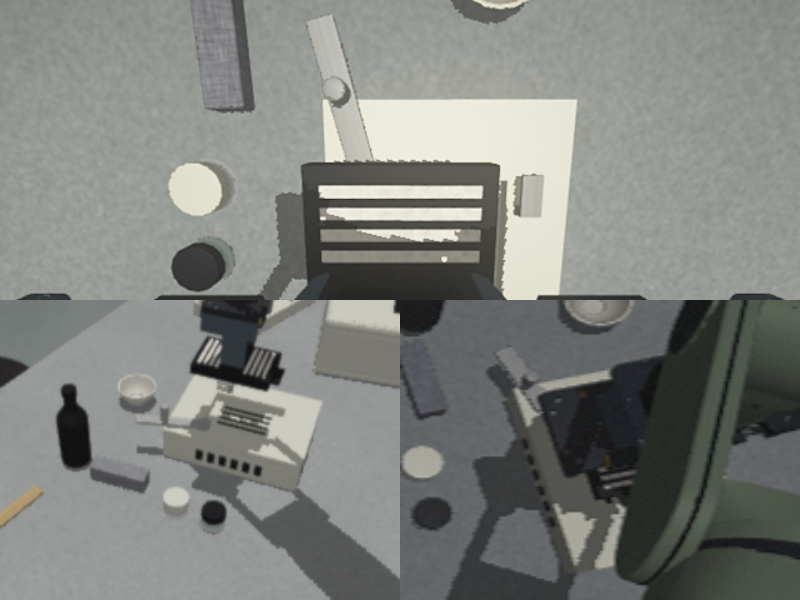

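The cassette hangs level in the grip: its +x end is at wrist rows 165–290, with the keeper to the right at (530,195) and the latch knob at (335,90). I'll measure the cassette and keeper in the same wrist frame.

```bash
cat >> h.py <<'E'
def meas():
    f=dict(np.load('last_wrist.npz')); W=world(f); Z=W[...,2]; Zm=cv2.medianBlur(np.nan_to_num(Z).astype(np.float32),3)
    tcp=env.state()['ee_pos']; zc=tcp[2]-24+18
    loc=lambda P:np.c_[(P[:,:2]-PK)@RP,P[:,2]]
    m=(abs(Zm-zc)<14)&(np.arange(400)[:,None]<215); n,l,s,c=cv2.connectedComponentsWithStats(m.astype(np.uint8)); i=1+s[1:,4].argmax()
    Q=loc(W[l==i]); Q=Q[np.isfinite(Q[:,2])]
    A=np.c_[Q[:,:2],np.ones(len(Q))]; k,*_=np.linalg.lstsq(A,Q[:,2],rcond=None)
    print('cass top n',len(Q),'slope deg x,y',np.rad2deg(np.arctan(k[:2])).round(2),'z med',np.median(Q[:,2]).round(1),'x max',np.percentile(Q[:,0],[98,99.5]).round(1),'y range',np.percentile(Q[Q[:,0]>np.percentile(Q[:,0],60)][:,1],[.5,99.5]).round(1))
    E=[]; 
    for y in np.arange(-30,31,6)+np.median(Q[:,1]):
        q=Q[abs(Q[:,1]-y)<3]; 
        if len(q): E.append((y,np.percentile(q[:,0],99)))
    E=np.array(E); p=np.polyfit(E[:,0],E[:,1],1); print('edge yaw rel deg',np.rad2deg(-p[0]).round(2))
    m=(abs(Zm-75.5)<5); n,l,s,c=cv2.connectedComponentsWithStats(m.astype(np.uint8))
    for j in range(1,n):
        Q=loc(W[l==j]); 
        if s[j,4]>100 and abs(np.nanmedian(Q[:,0])-52)<20 and abs(np.nanmedian(Q[:,1])+55)<20: print('keeper',s[j,4],np.nanpercentile(Q[:,:2],[1,99],axis=0).round(1).tolist())
    k=(Zm>92)&(Zm<105); n,l,s,c=cv2.connectedComponentsWithStats(k.astype(np.uint8))
    for j in range(1,n):
        Q=loc(W[l==j]); 
        if 30<s[j,4]<900: print('knob?',s[j,4],np.nanmean(Q,axis=0).round(1))
E
python3 -c "
from h import *
st(); meas()"
```

```text
t 6.6 tcp [ 509.7 -162.3  197.9] rot [-1.7996e+02  1.0000e-02  1.4650e+01] F [-0.1 -0.6 -1.6] w 52.1 pocket-frame [18.9 33.8]
cass top n 12978 slope deg x,y [-0.51  0.13] z med 190.2 x max [79.2 79.6] y range [-6.1 72.7]
edge yaw rel deg -0.14
keeper 594 [[39.1, -61.1], [65.8, -47.2]]
knob? 302 [117.7  71.9  97.1]
```

>>> send_rows(
  steps=[
    [[-0.07, 0.4, 0, 0, 0.4], [-0.07, 0.4, 0, 0, 0.4], [0, 0, 0.4, 0, 0.4], [0, 0, 0.8, 0, 0.4], [0, 0, 0.7, 0, 0.4]],
  ],
)

```text
time_s: 7.02
ee_pos: [513.2, -195.3, 121.8]
ee_rot: [179.9, -0.1, 14.6]
force: [-0.6, 0.6, -2.2]
gripper_width: 52.1
gripper_force: 20.0
```

>>> send_rows(
  steps=[
    [[0, 0, 0.4, 0, 0.4], [0, 0, 0.1, 0, 0.4], [0, 0, 0, 0, 0.4], [0, 0, 0, 0, 0.4]],
  ],
)

```text
time_s: 7.35
ee_pos: [513.5, -195.7, 103.0]
ee_rot: [179.9, -0.1, 14.6]
force: [-0.1, -0.3, -1.4]
gripper_width: 51.9
gripper_force: 20.0
```

Run:
```python
from h import *
st(); f=grab('wrist'); meas()
W=world(f); Z=W[...,2]; L=(W[...,:2]-PK)@RP
for nm,m in (('x+ edge',(abs(L[...,1])<60)&(L[...,0]>95)&(abs(Z-59)<4)),('y- edge',(abs(L[...,0]-90)<20)&(L[...,1]<-70)&(abs(Z-59)<4)),):
    Q=L[m]; print(nm,m.sum(),np.percentile(Q[:,0],99).round(1),np.percentile(Q[:,1],1).round(1))
st()
```

```text
t 7.35 tcp [ 513.5 -195.7  103. ] rot [ 1.7994e+02 -9.0000e-02  1.4620e+01] F [-0.1 -0.3 -1.4] w 51.9 pocket-frame [14.1  0.5]
cass top n 12978 slope deg x,y [-0.45 -0.04] z med 95.8 x max [74.8 75.1] y range [-38.5  40.2]
edge yaw rel deg -0.06
keeper 1284 [[38.5, -61.3], [66.1, -47.4]]
knob? 831 [117.6  71.1  96.9]
x+ edge 7625 115.1 -58.7
y- edge 1733 109.7 -84.4
t 7.4 tcp [ 513.8 -196.   103.5] rot [ 1.7989e+02 -1.4000e-01  1.4610e+01] F [ 0.3 -0.  -2.6] w 51.6 pocket-frame [14.3  0.1]
```

Run:
```python
import numpy as np
from scipy.optimize import fsolve
for zt in (0.5,1.5):
  print('tip z',zt)
  for xp in (14.8,10,5,0,-3,-4,-5):
    g=lambda v:[(v[0]-18)*np.cos(v[1])+(61.5-xp)*np.sin(v[1])-43, v[0]-72*np.sin(v[1])-43*np.cos(v[1])-zt]
    z,t=fsolve(g,[53,.15]); c,s=np.cos(t),np.sin(t); xt=xp-72*c+43*s
    print(xp,'zTCP',round(42+z-19,1),'tilt',round(np.rad2deg(t),1),'tip x',round(xt,1),'+x corner',round(xt+132*c,1),'faceTop x',round(xt+12*c-18*s,1))
```

```text
tip z 0.5
14.8 zTCP 77.2 tilt 8.9 tip x -49.6 +x corner 80.8 faceTop x -40.6
10 zTCP 76.7 tilt 8.6 tip x -54.8 +x corner 75.7 faceTop x -45.6
5 zTCP 76.3 tilt 8.2 tip x -60.1 +x corner 70.5 faceTop x -50.8
0 zTCP 75.9 tilt 7.8 tip x -65.5 +x corner 65.3 faceTop x -56.0
-3 zTCP 75.7 tilt 7.7 tip x -68.6 +x corner 62.2 faceTop x -59.1
-4 zTCP 75.6 tilt 7.6 tip x -69.7 +x corner 61.2 faceTop x -60.2
-5 zTCP 75.6 tilt 7.5 tip x -70.7 +x corner 60.1 faceTop x -61.2
tip z 1.5
14.8 zTCP 77.6 tilt 8.4 tip x -50.1 +x corner 80.4 faceTop x -40.9
10 zTCP 77.2 tilt 8.0 tip x -55.3 +x corner 75.4 faceTop x -45.9
5 zTCP 76.8 tilt 7.7 tip x -60.6 +x corner 70.2 faceTop x -51.1
0 zTCP 76.4 tilt 7.4 tip x -65.9 +x corner 65.0 faceTop x -56.3
-3 zTCP 76.2 tilt 7.2 tip x -69.0 +x corner 61.9 faceTop x -59.4
-4 zTCP 76.1 tilt 7.1 tip x -70.1 +x corner 60.9 faceTop x -60.4
-5 zTCP 76.1 tilt 7.1 tip x -71.1 +x corner 59.8 faceTop x -61.5
```

>>> send_rows(
  steps=[
    [[0, 0, 0.2, 0, 0.4], [0, 0, 0.2, 0, 0.4], [0, 0, 0.06, 0, 0.4], [0, 0, 0, 0, 0.4]],
  ],
  squeeze=8,
)

```text
time_s: 7.73
ee_pos: [512.1, -196.1, 82.9]
ee_rot: [-180.0, 0.1, 14.6]
force: [0.1, -0.4, -2.4]
gripper_width: 52.2
gripper_force: 8.0
```

>>> send_rows(
  steps=[
    [[0, 0, 0.05, 0, 0.4], [0, 0, 0.03, 0, 0.4], [0, 0, 0, 0, 0.4]],
  ],
)

```text
time_s: 7.98
ee_pos: [512.3, -196.3, 80.4]
ee_rot: [180.0, 0.0, 14.6]
force: [-1.1, 0.2, -0.3]
gripper_width: 52.1
gripper_force: 8.0
```

>>> send_rows(
  steps=[
    [[0, 0, 0.04, 0, 0.4], [0, 0, 0, 0, 0.4]],
  ],
)

```text
time_s: 8.15
ee_pos: [512.4, -196.3, 78.7]
ee_rot: [180.0, 0.0, 14.6]
force: [-2.6, -1.7, 1.0]
gripper_width: 51.9
gripper_force: 8.0
```

Run:
```python
from h import *
st(); f=grab('wrist'); meas(); st()
```

```text
t 8.15 tcp [ 512.4 -196.3   78.7] rot [1.7998e+02 3.0000e-02 1.4570e+01] F [-2.6 -1.7  1. ] w 51.9 pocket-frame [12.8  0.2]
cass top n 47936 slope deg x,y [-8.05  1.16] z med 60.2 x max [117.5 131.5] y range [-82.9  84.3]
edge yaw rel deg 0.01
keeper 1684 [[38.6, -61.4], [66.2, -47.3]]
t 8.2 tcp [ 512.5 -196.3   78.8] rot [1.7999e+02 1.0000e-02 1.4560e+01] F [-2.3 -1.3 -0. ] w 51.9 pocket-frame [13.   0.3]
```

```bash
cat >> h.py <<'E'
def tilt(f=None):
    f=f or grab('wrist'); W=world(f); Z=W[...,2]; L=(W[...,:2]-PK)@RP
    m=(L[...,0]>20)&(L[...,0]<90)&(abs(L[...,1]-.6)<36)&(Z>58)&(Z<96)&(np.arange(400)[:,None]<215)
    Q=np.c_[L[m],Z[m]]; A=np.c_[Q[:,:2],np.ones(len(Q))]
    for _ in range(4):
        k,*_r=np.linalg.lstsq(A,Q[:,2],rcond=None); g=abs(A@k-Q[:,2])<2.5
        A,Q=A[g],Q[g]
    print('n',len(Q),'tilt x,y deg',np.rad2deg(np.arctan(k[:2])).round(2),'xmax',np.percentile(Q[:,0],99.5).round(1),'z at x=60',(k@[60,0,1]).round(1), 'z res',np.std(A@k-Q[:,2]).round(2))
E
python3 -c "
from h import *
f=np.load('last_wrist.npz'); tilt(dict(f))
f=grab('side'); cv2.imwrite('pics/s2.png',cv2.resize(cv2.cvtColor(f['pixels'],cv2.COLOR_RGB2BGR)[110:200,310:440],(780,540),interpolation=cv2.INTER_CUBIC))"
```

```text
n 3434 tilt x,y deg [-2.09  0.01] xmax 58.7 z at x=60 75.4 z res 0.69
```

View pics/s2.png

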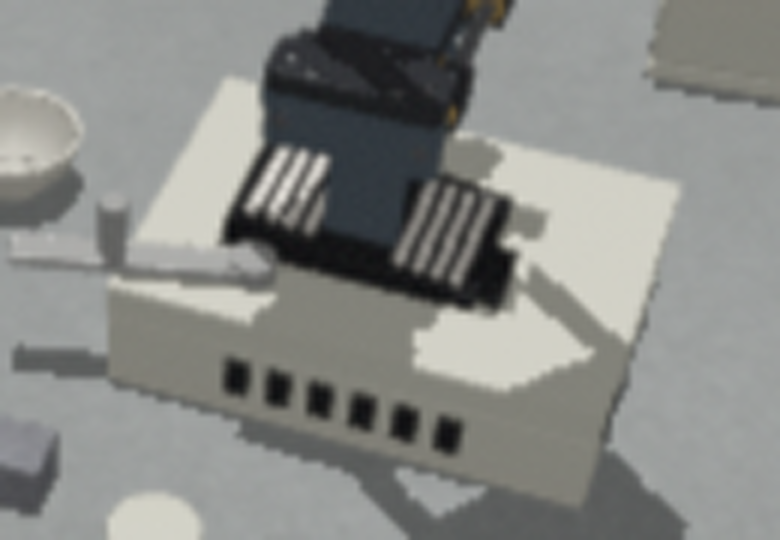

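Run:
```python
from h import *
f=dict(np.load('last_wrist.npz')); W=world(f); Z=W[...,2]; L=(W[...,:2]-PK)@RP
for y in (-25,0.6,25):
  print(y,[(x,round(float(np.nanmedian(Z[(abs(L[...,0]-x)<2)&(abs(L[...,1]-y)<6)])),1)) for x in range(20,96,5)])
```

```text
-25 [(20, 101.5), (25, 115.9), (30, 115.9), (35, 186.4), (40, 192.9), (45, 173.1), (50, 171.7), (55, 76.8), (60, 76.9), (65, 77.9), (70, 78.0), (75, 77.4), (80, 59.0), (85, 59.0), (90, 59.1), (95, 59.0)]
0.6 [(20, 96.1), (25, 72.9), (30, 73.2), (35, 182.2), (40, 195.5), (45, 172.4), (50, 75.7), (55, 76.8), (60, 76.8), (65, 78.0), (70, 78.0), (75, 77.5), (80, 59.0), (85, 59.1), (90, 59.0), (95, 59.0)]
25 [(20, 101.1), (25, 117.8), (30, 121.5), (35, 177.5), (40, 193.0), (45, 172.9), (50, 170.6), (55, 76.9), (60, 76.9), (65, 78.0), (70, 77.9), (75, 77.6), (80, 59.0), (85, 59.0), (90, 59.0), (95, 59.0)]
```

>>> send_rows(
  steps=[
    [[0, 0, 0.03, 0, 0.4], [0, 0, 0, 0, 0.4], [-0.1, 0, 0.01, 0, 0.4], [-0.1, 0, 0.01, 0, 0.4], [0, 0, 0, 0, 0.4]],
  ],
)

```text
time_s: 8.67
ee_pos: [504.1, -198.0, 76.4]
ee_rot: [-180.0, 0.0, 14.5]
force: [-0.3, -0.5, -1.7]
gripper_width: 52.0
gripper_force: 8.0
```

```bash
cat >> h.py <<'E'
def prof():
    f=grab('wrist'); W=world(f); Z=W[...,2]; L=(W[...,:2]-PK)@RP
    for y in (-30,0.6,30):
        r=[]
        for x in range(10,86,4):
            q=Z[(abs(L[...,0]-x)<2)&(abs(L[...,1]-y)<6)&(Z<90)]
            if len(q): r.append((x,round(float(np.median(q)),1)))
        print(y,r)
E
python3 -c "
from h import *
st();prof();st()"
```

```text
t 8.67 tcp [ 504.1 -198.    76.4] rot [-1.7997e+02  3.0000e-02  1.4540e+01] F [-0.3 -0.5 -1.7] w 52.0 pocket-frame [4.4 0.7]
-30 [(10, 89.0), (14, 81.2), (18, 71.3), (22, 76.4), (26, 72.1), (30, 72.9), (34, 73.2), (38, 74.1), (42, 74.4), (46, 75.2), (50, 75.5), (54, 76.3), (58, 76.8), (62, 77.2), (66, 77.3), (70, 59.8), (74, 59.0), (78, 58.9), (82, 59.1)]
0.6 [(10, 87.7), (14, 80.5), (18, 70.7), (22, 71.4), (26, 72.1), (30, 73.1), (34, 73.1), (38, 74.3), (42, 74.3), (46, 75.3), (50, 75.6), (54, 76.5), (58, 77.0), (62, 77.3), (66, 77.3), (70, 60.0), (74, 59.0), (78, 59.1), (82, 59.1)]
30 [(10, 87.9), (14, 81.0), (18, 71.3), (22, 76.4), (26, 72.1), (30, 73.1), (34, 73.1), (38, 74.2), (42, 74.5), (46, 75.3), (50, 75.6), (54, 76.4), (58, 77.0), (62, 77.3), (66, 77.4), (70, 60.2), (74, 59.0), (78, 59.0), (82, 59.1)]
t 8.72 tcp [ 504.5 -198.1   76.5] rot [-179.98    0.     14.54] F [-0.  -1.  -2.5] w 52.0 pocket-frame [4.8 0.6]
```

>>> send_rows(
  steps=[
    [[-0.08, 0, 0, 0, 0.4], [-0.08, 0, 0, 0, 0.4], [-0.04, 0, 0, 0, 0.4], [0, 0, 0, 0, 0.4]],
  ],
)

```text
time_s: 9.05
ee_pos: [496.6, -200.2, 76.7]
ee_rot: [-180.0, 0.0, 14.5]
force: [0.9, 0.3, -2.9]
gripper_width: 51.8
gripper_force: 8.0
```

```bash
python3 -c "
from h import *
st();prof();st()"
```

```text
t 9.05 tcp [ 496.6 -200.2   76.7] rot [-1.7999e+02  2.0000e-02  1.4550e+01] F [ 0.9  0.3 -2.9] w 51.8 pocket-frame [-3.4  0.5]
-30 [(10, 71.8), (14, 76.8), (18, 72.2), (22, 73.1), (26, 73.4), (30, 74.3), (34, 74.6), (38, 75.5), (42, 75.8), (46, 76.5), (50, 77.1), (54, 77.5), (58, 77.5), (62, 59.9), (66, 59.1), (70, 59.0), (74, 59.1), (78, 58.9), (82, 59.1)]
0.6 [(10, 71.0), (14, 71.6), (18, 72.4), (22, 73.3), (26, 73.4), (30, 74.6), (34, 74.7), (38, 75.7), (42, 75.9), (46, 76.6), (50, 77.3), (54, 77.5), (58, 77.6), (62, 59.9), (66, 59.1), (70, 59.0), (74, 59.0), (78, 59.0), (82, 59.1)]
30 [(10, 71.5), (14, 75.9), (18, 72.2), (22, 73.2), (26, 73.4), (30, 74.5), (34, 74.7), (38, 75.5), (42, 76.0), (46, 76.6), (50, 77.3), (54, 77.4), (58, 77.6), (62, 59.9), (66, 59.0), (70, 59.0), (74, 59.0), (78, 59.0), (82, 58.9)]
t 9.1 tcp [ 496.9 -200.2   76.8] rot [180.    -0.    14.55] F [ 0.6 -0.2 -2.2] w 51.9 pocket-frame [-3.1  0.4]
```

>>> send_rows(
  steps=[
    [[-0.04, 0, 0, 0, 0.4], [0, 0, 0.03, 0, 0.4], [0.01, 0, 0.06, 0, 0.4], [0, 0, 0, 0, 0.4]],
  ],
)

```text
time_s: 9.43
ee_pos: [496.6, -200.6, 73.2]
ee_rot: [180.0, -0.1, 14.6]
force: [1.9, -0.3, -1.1]
gripper_width: 52.0
gripper_force: 8.0
```

```bash
python3 -c "
from h import *
st();prof();st()"
```

```text
t 9.43 tcp [ 496.6 -200.6   73.2] rot [ 1.7996e+02 -6.0000e-02  1.4570e+01] F [ 1.9 -0.3 -1.1] w 52.0 pocket-frame [-3.5  0.1]
-30 [(10, 68.1), (14, 75.9), (18, 68.0), (22, 68.5), (26, 68.6), (30, 69.4), (34, 69.4), (38, 70.2), (42, 70.5), (46, 70.9), (50, 71.3), (54, 71.4), (58, 70.8), (62, 58.6), (66, 59.1), (70, 58.9), (74, 59.0), (78, 59.0), (82, 59.0)]
0.6 [(10, 66.9), (14, 67.4), (18, 68.1), (22, 68.6), (26, 68.8), (30, 69.6), (34, 69.4), (38, 70.4), (42, 70.3), (46, 71.1), (50, 71.3), (54, 71.5), (58, 70.7), (62, 58.7), (66, 59.0), (70, 59.0), (74, 58.9), (78, 59.0), (82, 59.0)]
30 [(10, 67.5), (14, 76.3), (18, 67.9), (22, 68.6), (26, 68.7), (30, 69.5), (34, 69.5), (38, 70.3), (42, 70.4), (46, 71.0), (50, 71.3), (54, 71.4), (58, 70.8), (62, 58.9), (66, 59.0), (70, 59.1), (74, 58.9), (78, 59.0), (82, 59.1)]
t 9.48 tcp [ 496.4 -200.6   73.2] rot [ 1.7997e+02 -3.0000e-02  1.4580e+01] F [ 0.3  0.2 -1. ] w 52.1 pocket-frame [-3.7  0.2]
```

The +x end is now inside the pocket and the tongue is under the lip, so I keep lowering.

>>> send_rows(
  steps=[
    [[0.02, 0, 0.06, 0, 0.4], [0.02, 0, 0.06, 0, 0.4], [0.01, 0, 0.05, 0, 0.4], [0, 0, 0, 0, 0.4]],
  ],
)

```text
time_s: 9.82
ee_pos: [498.1, -200.0, 66.1]
ee_rot: [180.0, -0.0, 14.6]
force: [1.8, -0.4, -1.5]
gripper_width: 51.8
gripper_force: 8.0
```

```bash
python3 -c "
from h import *
st();prof();st()"
```

```text
t 9.82 tcp [ 498.1 -200.    66.1] rot [179.99  -0.    14.58] F [ 1.8 -0.4 -1.5] w 51.8 pocket-frame [-1.9  0.3]
-30 [(10, 72.0), (14, 74.9), (18, 59.2), (22, 59.2), (26, 59.1), (30, 59.3), (34, 59.0), (38, 59.4), (42, 59.1), (46, 59.3), (50, 59.2), (54, 59.0), (58, 58.2), (62, 58.6), (66, 59.0), (70, 59.1), (74, 59.0), (78, 59.1), (82, 59.0)]
0.6 [(10, 58.9), (14, 59.0), (18, 59.4), (22, 59.4), (26, 59.2), (30, 59.5), (34, 59.0), (38, 59.5), (42, 59.0), (46, 59.5), (50, 59.3), (54, 59.0), (58, 58.1), (62, 58.6), (66, 59.0), (70, 59.0), (74, 59.0), (78, 59.1), (82, 59.1)]
30 [(10, 70.2), (14, 74.8), (18, 59.1), (22, 59.3), (26, 59.1), (30, 59.5), (34, 59.2), (38, 59.5), (42, 59.1), (46, 59.4), (50, 59.3), (54, 59.0), (58, 58.4), (62, 58.6), (66, 58.9), (70, 59.1), (74, 59.0), (78, 59.1), (82, 59.0)]
t 9.87 tcp [ 498.  -200.    66.1] rot [179.99  -0.    14.58] F [ 1.4  0.6 -1.1] w 52.0 pocket-frame [-1.9  0.3]
```

The cassette is flat and flush with the box top. I press lightly, then release and rise.

>>> send_rows(
  steps=[
    [[0, 0, 0.04, 0, 0.4], [0, 0, 0, 0, 0.4], [0, 0, 0, 0, 0.8], [0, 0, 0, 0, 0.8], [0, 0, 0, 0, 0.8]],
  ],
)

```text
time_s: 10.28
ee_pos: [497.5, -199.9, 64.5]
ee_rot: [-180.0, 0.0, 14.6]
force: [-0.4, -0.3, 0.1]
gripper_width: 69.3
gripper_force: 0.0
```

>>> send_rows(
  steps=[
    [[0, 0, 0, 0, 0.8], [0, 0, -0.3, 0, 0.8], [0, 0, -0.8, 0, 0.8], [0, 0, -0.8, 0, 0.8], [0, 0, -0.8, 0, 0.8]],
  ],
)

```text
time_s: 10.7
ee_pos: [497.3, -199.8, 173.5]
ee_rot: [-179.9, 0.1, 14.6]
force: [0.3, -0.5, 0.2]
gripper_width: 72.7
gripper_force: 0.0
```

Run:
```python
from h import *
s=st(); prof()
f=dict(np.load('last_wrist.npz')); W=world(f); Z=W[...,2]; L=(W[...,:2]-PK)@RP
m=(abs(Z-97.5)<3)&(L[...,0]>70); 
n,l,t,c=cv2.connectedComponentsWithStats(m.astype(np.uint8))
for j in range(1,n):
    if t[j,4]>30: print('knob',t[j,4],np.nanmean(np.c_[L[l==j],Z[l==j]],0).round(1))
```

```text
t 10.7 tcp [ 497.3 -199.8  173.5] rot [-1.7994e+02  8.0000e-02  1.4560e+01] F [ 0.3 -0.5  0.2] w 72.7 pocket-frame [-2.6  0.7]
-30 [(10, 59.0), (14, 58.9), (18, 59.1), (22, 59.4), (26, 59.0), (30, 59.4), (34, 59.1), (38, 59.4), (42, 59.0), (46, 59.2), (50, 59.1), (54, 59.0), (58, 58.5), (62, 58.1), (66, 58.9), (70, 58.9), (74, 59.1), (78, 59.1), (82, 59.0)]
0.6 [(10, 59.0), (14, 58.8), (18, 59.3), (22, 59.4), (26, 59.3), (30, 59.6), (34, 59.0), (38, 59.6), (42, 59.1), (46, 59.5), (50, 59.4), (54, 58.9), (58, 58.6), (62, 58.0), (66, 59.2), (70, 59.1), (74, 59.0), (78, 59.0), (82, 59.0)]
30 [(10, 58.7), (14, 59.0), (18, 59.2), (22, 59.4), (26, 59.2), (30, 59.5), (34, 58.9), (38, 59.6), (42, 59.0), (46, 59.5), (50, 59.4), (54, 59.2), (58, 58.5), (62, 57.9), (66, 59.0), (70, 59.1), (74, 59.1), (78, 58.9), (82, 59.0)]
knob 393 [117.7  71.8  97.3]
```

The cassette is seated and nothing shifted. The knob is at (117.6,71.5) in the pocket frame and the latch angle is about 1.83 rad. Next I go to the knob.

>>> send_rows(
  steps=[
    [[0.6, -0.35, 0, 0, 0.6], [0.8, -0.5, 0, 0, 0.6], [0.8, -0.5, 0, 0, 0.6], [0.8, -0.42, 0, 0, 0.6], [0, 0, 0, 0, 0.6]],
  ],
)

```text
time_s: 11.17
ee_pos: [600.4, -97.1, 172.1]
ee_rot: [-179.9, -0.2, 14.8]
force: [0.2, -0.7, 0.3]
gripper_width: 54.7
gripper_force: 0.0
```

>>> send_rows(
  steps=[
    [[0, 0, 0, 0, 0.6], [0, 0, 0, 0, 0.6], [0, 0, 0, 0, 0.6]],
  ],
)

```text
time_s: 11.42
ee_pos: [595.2, -102.0, 172.4]
ee_rot: [-180.0, 0.1, 14.5]
force: [0.0, 0.1, 0.4]
gripper_width: 54.4
gripper_force: 0.0
```

```bash
python3 -c "
from h import *
st()"
```

```text
t 11.42 tcp [ 595.2 -102.   172.4] rot [-1.800e+02  7.000e-02  1.452e+01] F [0.  0.1 0.4] w 54.4 pocket-frame [116.8  70.6]
```

>>> send_rows(
  steps=[
    [[0.02, -0.02, 0.6, 0, 0.6], [0, 0, 0.8, 0, 0.6], [0, 0, 0.7, 0, 0.6], [0, 0, 0.2, 0, 0.6], [0, 0, 0, 0, 0.6]],
  ],
)

```text
time_s: 11.83
ee_pos: [594.4, -100.9, 78.6]
ee_rot: [-179.9, 0.3, 14.5]
force: [0.4, 0.6, 0.6]
gripper_width: 54.5
gripper_force: 0.0
```

>>> send_rows(
  steps=[
    [[0, 0, 0, 0, 0.6], [0, 0, 0, 0, 0.1], [0, 0, 0, 0, 0.1], [0, 0, 0, 0, 0.1], [0, 0, 0, 0, 0.1]],
  ],
  squeeze=12,
)

```text
time_s: 12.25
ee_pos: [597.4, -100.4, 81.9]
ee_rot: [179.9, -0.1, 14.6]
force: [0.5, -0.0, -1.1]
gripper_width: 30.8
gripper_force: 0.0
```

>>> send_rows(
  steps=[
    [[0, 0, 0, 0, 0.1], [0, 0, 0, 0, 0.1], [0, 0, 0, 0, 0.1]],
  ],
)

```text
time_s: 12.5
ee_pos: [596.9, -100.3, 80.9]
ee_rot: [180.0, -0.0, 14.6]
force: [-0.5, 0.1, 0.5]
gripper_width: 13.4
gripper_force: 12.0
```

```bash
python3 -c "
from h import *
st()
# plan: arc about hinge, latch direction 15deg -> -90, tool yaw rel 0 -> -70, in n rows
H=np.array([55.2,55.5]); n=20
a=np.deg2rad(np.linspace(15,-90,n+1)); y=np.deg2rad(np.linspace(0,-70,n+1))
P=H+65*np.c_[np.cos(a),np.sin(a)]
for i in range(n):
    d=P[i+1]-P[i]; c,s=np.cos(y[i]),np.sin(y[i])
    print([round((c*d[0]+s*d[1])/40,2),round((s*d[0]-c*d[1])/40,2),0,round((y[i]-y[i+1])/.12,2),0.1])
"
```

```text
t 12.5 tcp [ 596.9 -100.3   80.9] rot [ 1.7999e+02 -1.0000e-02  1.4570e+01] F [-0.5  0.1  0.5] w 13.4 pocket-frame [118.9  71.9]
[np.float64(0.03), np.float64(0.15), 0, np.float64(0.51), 0.1]
[np.float64(0.03), np.float64(0.15), 0, np.float64(0.51), 0.1]
[np.float64(0.02), np.float64(0.15), 0, np.float64(0.51), 0.1]
[np.float64(0.02), np.float64(0.15), 0, np.float64(0.51), 0.1]
[np.float64(0.01), np.float64(0.15), 0, np.float64(0.51), 0.1]
[np.float64(0.01), np.float64(0.15), 0, np.float64(0.51), 0.1]
[np.float64(0.0), np.float64(0.15), 0, np.float64(0.51), 0.1]
[np.float64(0.0), np.float64(0.15), 0, np.float64(0.51), 0.1]
[np.float64(-0.0), np.float64(0.15), 0, np.float64(0.51), 0.1]
[np.float64(-0.01), np.float64(0.15), 0, np.float64(0.51), 0.1]
[np.float64(-0.01), np.float64(0.15), 0, np.float64(0.51), 0.1]
[np.float64(-0.02), np.float64(0.15), 0, np.float64(0.51), 0.1]
[np.float64(-0.02), np.float64(0.15), 0, np.float64(0.51), 0.1]
[np.float64(-0.03), np.float64(0.15), 0, np.float64(0.51), 0.1]
[np.float64(-0.03), np.float64(0.15), 0, np.float64(0.51), 0.1]
[np.float64(-0.04), np.float64(0.14), 0, np.float64(0.51), 0.1]
[np.float64(-0.04), np.float64(0.14), 0, np.float64(0.51), 0.1]
[np.float64(-0.04), np.float64(0.14), 0, np.float64(0.51), 0.1]
[np.float64(-0.05), np.float64(0.14), 0, np.float64(0.51), 0.1]
[np.float64(-0.05), np.float64(0.14), 0, np.float64(0.51), 0.1]
```

>>> send_rows(
  steps=[
    [[0.03, 0.15, 0, 0.5, 0.1], [0.03, 0.15, 0, 0.5, 0.1], [0.02, 0.15, 0, 0.5, 0.1], [0.02, 0.15, 0, 0.5, 0.1], [0.01, 0.15, 0, 0.5, 0.1]],
  ],
)

```text
time_s: 12.92
ee_pos: [606.0, -128.2, 80.9]
ee_rot: [-179.9, -0.1, -2.8]
force: [2.6, 2.9, -0.1]
gripper_width: 13.2
gripper_force: 12.0
```

```bash
python3 -c "
from h import *
s=st(); p=(s['ee_pos'][:2]-PK)@RP-[55.2,55.5]; print(np.hypot(*p),np.rad2deg(np.arctan2(p[1],p[0])))"
```

```text
t 12.92 tcp [ 606.  -128.2   80.9] rot [-1.7988e+02 -9.0000e-02 -2.8400e+00] F [ 2.6  2.9 -0.1] w 13.2 pocket-frame [120.7  42.5]
66.72745984513554 -11.21876058873986
```

>>> send_rows(
  steps=[
    [[0.01, 0.15, 0, 0.5, 0.1], [0, 0.15, 0, 0.5, 0.1], [0, 0.15, 0, 0.5, 0.1], [0, 0.15, 0, 0.5, 0.1], [-0.01, 0.15, 0, 0.5, 0.1]],
  ],
)

```text
time_s: 13.33
ee_pos: [602.2, -158.2, 81.0]
ee_rot: [-179.9, -0.2, -20.0]
force: [4.7, 1.1, -1.3]
gripper_width: 13.6
gripper_force: 12.0
```

>>> send_rows(
  steps=[
    [[-0.01, 0.15, 0, 0.5, 0.1], [-0.02, 0.15, 0, 0.5, 0.1], [-0.02, 0.15, 0, 0.5, 0.1], [-0.03, 0.15, 0, 0.5, 0.1], [-0.03, 0.15, 0, 0.5, 0.1]],
  ],
)

```text
time_s: 13.75
ee_pos: [584.9, -183.3, 81.0]
ee_rot: [-179.9, -0.2, -37.2]
force: [3.8, 0.9, -1.6]
gripper_width: 13.2
gripper_force: 12.0
```

```bash
python3 -c "
from h import *
s=st(); p=(s['ee_pos'][:2]-PK)@RP-[55.2,55.5]; print(np.hypot(*p),np.rad2deg(np.arctan2(p[1],p[0])),s['qpos'].round(1))"
```

```text
t 13.75 tcp [ 584.9 -183.3   81. ] rot [-179.85   -0.21  -37.21] F [ 3.8  0.9 -1.6] w 13.2 pocket-frame [86.3 -5.5]
68.41749750487115 -63.00067149091749 [-1.850e+01  2.770e+01  9.520e+01  1.000e-01  5.690e+01  1.086e+02]
```

>>> send_rows(
  steps=[
    [[-0.04, 0.15, 0, 0.5, 0.1], [-0.05, 0.15, 0, 0.5, 0.1], [-0.05, 0.14, 0, 0.4, 0.1], [-0.05, 0.13, 0, 0.3, 0.1], [0, 0, 0, 0, 0.1]],
  ],
)

```text
time_s: 14.17
ee_pos: [562.6, -195.8, 81.0]
ee_rot: [-180.0, -0.1, -48.8]
force: [1.6, -1.6, -0.0]
gripper_width: 13.6
gripper_force: 12.0
```

```bash
python3 -c "
from h import *
s=st(); p=(s['ee_pos'][:2]-PK)@RP-[55.2,55.5]; print(np.hypot(*p),np.rad2deg(np.arctan2(p[1],p[0])),s['qpos'].round(1))"
```

```text
t 14.17 tcp [ 562.6 -195.8   81. ] rot [-1.7995e+02 -1.2000e-01 -4.8770e+01] F [ 1.6 -1.6 -0. ] w 13.6 pocket-frame [ 61.6 -11.9]
67.7010178464816 -84.56058538663574 [-20.3  26.4  97.6  -0.   55.9 118.5]
```

>>> send_rows(
  steps=[
    [[-0.04, 0.07, 0, 0, 0.1], [-0.04, 0.07, 0, 0, 0.1], [-0.02, 0.04, 0, 0, 0.1], [0, 0, 0, 0, 0.1]],
  ],
)

```text
time_s: 14.5
ee_pos: [557.0, -196.9, 81.1]
ee_rot: [-179.7, -0.3, -48.7]
force: [8.4, 0.4, -5.1]
gripper_width: 13.4
gripper_force: 12.0
```

```bash
python3 -c "
from h import *
s=st(); p=(s['ee_pos'][:2]-PK)@RP-[55.2,55.5]; print(np.hypot(*p),np.rad2deg(np.arctan2(p[1],p[0])))"
```

```text
t 14.5 tcp [ 557.  -196.9   81.1] rot [-179.73   -0.28  -48.7 ] F [ 8.4  0.4 -5.1] w 13.4 pocket-frame [ 55.9 -11.6]
67.0582375105279 -89.44026573352248
```

>>> send_rows(
  steps=[
    [[-0.01, 0.03, 0, 0, 0.1], [-0.01, 0.02, 0, 0, 0.1], [0, 0, 0, 0, 0.1]],
  ],
)

```text
time_s: 14.75
ee_pos: [556.9, -197.0, 81.2]
ee_rot: [-179.5, -0.4, -48.7]
force: [12.7, 2.1, -6.2]
gripper_width: 13.5
gripper_force: 12.0
```

>>> send_rows(
  steps=[
    [[0, 0, 0, 0, 0.4], [0, 0, 0, 0, 0.4], [0, 0, 0, 0, 0.4], [0, 0, -0.4, 0, 0.4], [0, 0, -0.8, 0, 0.4]],
  ],
)

```text
time_s: 15.17
ee_pos: [548.0, -196.2, 125.1]
ee_rot: [179.7, 0.6, -48.7]
force: [-0.3, -0.3, 0.4]
gripper_width: 36.3
gripper_force: 0.0
```

>>> send_rows(
  steps=[
    [[-0.5, 0, -0.6, 0, 0.4], [-0.8, 0, -0.3, 0, 0.4], [-0.8, 0, 0, 0, 0.4], [-0.5, 0, 0, 0, 0.4], [0, 0, 0, 0, 0.4]],
  ],
)

```text
time_s: 15.58
ee_pos: [479.0, -116.8, 164.8]
ee_rot: [179.9, 0.2, -48.6]
force: [-0.7, -1.0, -0.2]
gripper_width: 36.5
gripper_force: 0.0
```

Run:
```python
from h import *
st(); f=grab('wrist'); W=world(f); Z=W[...,2]; L=(W[...,:2]-PK)@RP
for nm,m in (('knob',(abs(Z-97.5)<3)&(np.hypot(L[...,0]-55,L[...,1]+10)<30)),('bar',(abs(Z-67)<3)&(abs(L[...,0]-55)<30)&(L[...,1]<45)&(L[...,1]>-48))):
    Q=L[m]; print(nm,m.sum(), Q.mean(0).round(1) if len(Q) else None)
    if nm=='bar' and len(Q): p=np.polyfit(Q[:,1],Q[:,0],1); print('bar angle deg',np.rad2deg(np.arctan(-p[0])).round(2))
A=cv2.cvtColor(f['pixels'],cv2.COLOR_RGB2BGR)
g=grab('side'); B=cv2.cvtColor(g['pixels'],cv2.COLOR_RGB2BGR)[90:210,270:470]
cv2.imwrite('pics/e1.png',np.hstack([cv2.resize(A,(400,300)),cv2.resize(B,(400,300),interpolation=cv2.INTER_CUBIC)]))
```

```text
t 15.58 tcp [ 479.  -116.8  164.8] rot [179.87   0.25 -48.57] F [-0.7 -1.  -0.2] w 36.5 pocket-frame [ 0.6 85.6]
knob 405 [55.4 -9.1]
bar 3005 [55.1 -1.9]
bar angle deg -0.81
```

View pics/e1.png

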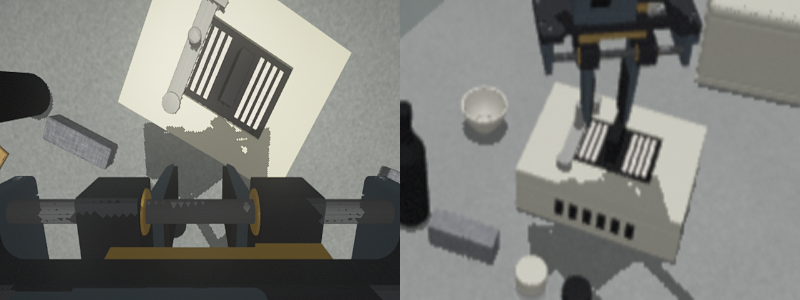

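The wrist view shows the bar over the cassette's +x end with its tip in the keeper (210,5 in the left half). The measured knob position (55.4,-9.1) and bar angle agree with closed, the cassette lies flat, and the jars and tools are untouched. The gripper is clear, so I hand in.

```bash
python3 -c "
from h import *
print(env.job_done())"
```

```text
the job is handed in; nothing more can be done
None
```

The cassette is hooked under the lip and lying flat in the pocket, the latch bar is closed in its keeper, nothing else on the table was touched, and I handed the job in at about 15.6 s; no verdict came back.

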